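# Open the combination lock on the standards box

## Task

Unlock the brass combination lock on the steel standards box: turn its dial clockwise, click by click, to the click where its pointer faces the shackle, then pull the U-shaped shackle straight out as far as it goes. Lift the opened lock clear of the staple and hold it up in the gripper, level with its dial on top and the shackle still out, about 15 cm above the box's lid; finish while still holding it there. Leave everything else on the bench where it stands.

Things in the scene. Friction and masses are not known exactly. Their poses are not given: they have to be found in the camera images.
- lock: Brass padlock on its back in a shallow cradle on the box's lid, dial up. Body 62 (x) x 52 (y) x 30 mm (z), whole lock 0.3 to 0.55 kg. Origin: centre of the underside; z up to the dial; the shackle leaves the end at x = +31 mm and points along +x. The cradle's lips stand 8 mm above the underside all round, 4 mm thick, 1.5 mm play; above them the long sides are free to be gripped.
- dial_grip (a point): On the dial's axis (centre of the lock), 61 mm above the lock's underside, 2 mm below the top of the grip bar. Black 42 mm disc, its top 39 mm above the underside; on it a bar 12 mm wide, about 40 mm long, 24 mm tall. The point turns with the dial: x runs along the bar to the pointed end (white line on top), z up.
- dial (a joint): Dial angle, rad, anticlockwise from above. 0 = pointer along the lock's +x, at the shackle: only there (within 0.15) is the shackle free. Sprung clicks at -0.65, 0, 0.65 and 1.30: let go within 0.2 of one, the dial pulls itself in. Under 0.15 N m between clicks. Starts anywhere from 0.5 to 1.45 and springs to 0.65 or 1.30, so turn it clockwise one or two clicks. Stops at -0.85 and 1.6.
- shackle (a joint): How far the shackle is pulled out, m: 0 shut, 0.020 fully out (a stop; it does not come off). It slides along the lock's x with about 2 N of friction and stays where it is left. With the dial wrong it has only about 2 mm of play.
- shackle_grip (a point): Midway between the straight legs of the U-shaped steel shackle, 15 mm above the lock's underside and, when shut, 62 mm along +x from the lock's centre; moves with the shackle, axes as the lock's. Round bar 9 mm thick, 41 mm over both legs: it can be squeezed across both legs here. The bow's outer end is 28.5 mm farther along x.
- strongbox: Grey steel box fixed to the bench, 254 mm square, lid top 70 mm above the bench. Origin: on the bench under the centre of the lock's place; axes as the lock's at the start. The box reaches from x = -82 to +172 mm and 127 mm to either y side. The cradle's floor, on which the lock lies, is 73 mm above the bench.
- staple (a point): Top middle of the hasp's staple, fixed to the box: an upright loop of 5 mm bar across the lock's x, 38.5 mm from the lock's centre, 20 mm between post centres, top 28.5 mm above the cradle's floor, arching over the shackle leg at y = +16 mm. A shut lock lifts only 4 mm. With the shackle fully out, that leg's tip is 46.5 mm from the lock's centre, past the staple, and the lock lifts straight up.
- cap_jar: Bystander: small glass jar, 32 mm wide, 35 mm tall, on the box's lid near its far left corner. Origin: centre of its underside.
- spanner: Bystander: steel spanner 130 mm long lying on the box's lid along its right edge. Origin: underside, middle.
- amber_bottle: Bystander: brown bottle, 72 mm wide, 150 mm tall, on the bench left of the box. Origin: centre of its underside.
- beaker: Bystander: glass beaker, 68 mm wide, 85 mm tall, on the bench left of the box. Origin: centre of its underside.
- vial_tray: Bystander: white divided tray 100 x 80 x 30 mm on the bench right of the box. Origin: centre of its underside.
- syringe: Bystander: glass syringe about 160 mm long lying on the bench right of the box. Origin: underside, middle of the barrel.

How it is judged:
By the outcome, as a careful person would: the job done as asked, in the order asked, and still so for the second after the job is handed in, while the arm keeps its last pose, push and grip.
It also fails if it takes over 58 s, if anything falls off the work surface, if the arm or the gripper's body presses on something with over 40 N, if the wrist force passes 120 N, or if a joint passes its speed limit or range.

## Robot

A 7-joint arm with a two-finger parallel gripper is mounted at the origin on the work surface. World frame = base frame: x ahead of the robot, y to its left, z up, the work surface at z = 0. Lengths are in m, angles in rad, forces in N, time in s.
With the tool pointing down it reaches from about 0.4 to 0.75 m from the base axis. Payload 19.5 kg.
Tool frame: the origin (TCP) lies between the finger pads; the fingertips stand 8 mm ahead of it and the grasp point (between the pads) lies 11 mm behind it; z points along the fingers, y is the line along which they close (so a half turn about z gives the same grasp; the last joint's range is limited). The gripper opens to 85 mm and grips with 20 to 120 N. Pads are 22 mm wide; open, the fingers measure 114 mm over their backs; the gripper's body (76 mm by 85 mm) begins 54 mm behind the grasp point. The pads swing forward as they close: fully open they stand 13 mm farther back than shut.
Start: joints at [1.22, 0.707, -0.028, 1.485, 0.022, 0.951, -0.075], TCP at [0.175, -0.548, 0.239] pointing down, gripper open.
Joint ranges: [-2.71, 2.71], [-0.32, 2.16], [-1.57, 1.52], [0, 2.45], [-1.46, 4.6], [0, 2.02], [-2.83, 2.83]. Speed limits (rad/s): [1.89, 1.89, 2.57, 2.57, 3.01, 3.01, 3.01].

## Interface

Orientations are given as a unit quaternion [x, y, z, w].
In Python, from rig import bot gives the robot as it stands. Calls block until the motion is done:
- bot.move_to(position, orientation): joint-space move of the TCP to a pose.
- bot.move_l(position, attitude=None, max_speed=0.15, stop_force=None): straight line of the TCP; attitude=None keeps the orientation; max_speed is the mean speed in m/s. With stop_force (N) it stops when the force on the tool has changed by that much, and returns True; else False.
- bot.goto_joints(angles): joint-space move.
- bot.gripper_to(opening): finger opening in m; the grip force is fixed at half the most; returns when the fingers have stopped.
- bot.hold(seconds).
- bot.ik(position, orientation): joint angles nearest the present ones, or None.
- bot.read_camera(name): name is "scene" or "side" or "wrist"; returns the picture (480x640x3 uint8, red, green, blue); there is no depth.
- bot.get_calibration(name): a dict with "K" (3x3 intrinsics, pixels), "position" and "attitude" of the camera in the world. Camera axes: x right, y down, z forward; pixel columns grow to the right and rows downward; lengths in m; the calibration is good to about 2 mm. A picture is of the moment at which its call begins: read the wrist's pose just before it. get_calibration takes no time and is no camera call; for the wrist camera it gives the pose at the moment of the call.
A pose or a line that the arm cannot do raises bot.PlanningError and nothing moves.
- bot.job_done(): hands the job in; it is judged then, once.
Trained networks look in the newest picture that a camera, given by its name, has taken for a name from the list of things; names that differ only in an ending like _2 or _b are one class to them, and where a whole thing is asked for, a point or a joint stands for the part that bears it (a point fixed in the world has none). Each returns a list of dicts, best first, with "conf" (0 to 1); they miss things now and then, are a little off and sometimes report something else, mostly with a low value. They report only what shows in the picture. A call takes as long as a camera call.
- bot.boxes_of(camera, label): "rect" ([left, top, right, bottom] in pixels, round what is visible of it).
- bot.regions_of(camera, label): "mask" (480x640 bool, what is visible of it) and "rect" ([left, top, right, bottom] in pixels, round what is visible of it).
- bot.landmark_of(camera, label): "position" ([column, row] in pixels: a listed point, or the origin of a listed thing).
Readings, each from a call of its own:
- bot.read_time(): time.
- bot.read_joint_pos(): joint angles.
- bot.read_joint_vel(): joint speeds.
- bot.read_effort(): joint torques, N m.
- bot.read_ee_pos(): TCP position.
- bot.read_tcp_rot(): TCP orientation.
- bot.read_ft_force(): force on the tool from outside, world axes, zero at the start.
- bot.read_ft_torque(): the same for the moment, N m.
- bot.read_width(): finger opening in m.
- bot.read_finger_force(): force on a finger pad.
Only numpy, scipy, OpenCV 4.12 (cv2) and the standard library are available. Lean on these libraries where they do the work, as an engineer would, in place of code of your own. Each camera call takes 0.05 s, during which the arm holds its last target. There are 200 camera calls.

## Working session

There is one attempt and no reset: what is moved stays moved. The work goes in short steps, each a Python script; the robot and the scene stay as the last script left them, time stands still between calls to the robot, and variables do not carry over. Pictures are saved under pics/ and viewed, at most 10 in all, crops included, and the job is handed in when it is done.

```bash
ls; mkdir -p pics
cat > h.py <<'E'
from rig import bot
import numpy as np, cv2
from scipy.spatial.transform import Rotation as R
def cal(n):
    c=bot.get_calibration(n); return np.array(c["K"]),np.array(c["position"]),R.from_quat(c["attitude"]).as_matrix()
def ray(n,px,c=None):
    K,p,A=c or cal(n); d=A@np.linalg.inv(K)@np.array([px[0],px[1],1.]); return p,d/np.linalg.norm(d)
def at_z(n,px,z,c=None):
    p,d=ray(n,px,c); return p+d*(z-p[2])/d[2]
def proj(n,P,c=None):
    K,p,A=c or cal(n); q=K@(A.T@(np.array(P)-p)); return q[:2]/q[2]
def down(yaw): # tool z down, tool y axis (closing) direction at world angle yaw
    y=np.array([np.cos(yaw),np.sin(yaw),0]); z=np.array([0,0,-1.]); return R.from_matrix(np.c_[np.cross(y,z),y,z]).as_quat()
def save(n,f):
    im=bot.read_camera(n); cv2.imwrite("pics/"+f,im[:,:,::-1]); return im
E
python3 - <<'E'
from h import *
a=save("scene","a.png"); b=save("side","b.png")
Z={"lock":.073,"dial_grip":.134,"shackle_grip":.088,"staple":.1015,"strongbox":0}
for n in ("scene","side"):
    print(n,cal(n)[1].round(3))
    for l,z in Z.items():
        for r in bot.landmark_of(n,l)[:2]:
            print(l,np.round(r["position"],1),round(r["conf"],2),at_z(n,r["position"],z).round(4))
print(bot.read_time(),bot.read_tcp_rot(),bot.read_ee_pos())
E
```

```text
pics
scene [ 0.899 -0.603  0.753]
lock [295.2 248. ] 0.94 [0.526  0.0333 0.073 ]
dial_grip [296.2 221.4] 0.7 [0.5183 0.0524 0.134 ]
dial_grip [201.5 322.8] 0.21 [ 0.513  -0.2683  0.134 ]
shackle_grip [317.7 251.5] 0.45 [0.583  0.0335 0.088 ]
shackle_grip [293.9 222.4] 0.43 [0.4871 0.0953 0.088 ]
staple [315.9 239.5] 0.86 [0.5679 0.0531 0.1015]
strongbox [297.1 267.2] 0.71 [0.5236 0.0452 0.    ]
strongbox [299.6 288.7] 0.36 [ 0.5626 -0.0119  0.    ]
side [0.165 0.694 0.656]
lock [335.2 262.4] 0.77 [0.5258 0.0386 0.073 ]
lock [424.8 245. ] 0.34 [ 0.4062 -0.1084  0.073 ]
dial_grip [331.6 236.9] 0.59 [0.5315 0.0465 0.134 ]
shackle_grip [307.2 242. ] 0.47 [0.5942 0.0305 0.088 ]
staple [313.3 245.6] 0.92 [0.5682 0.0496 0.1015]
0.6 [ 9.88101203e-01  1.53805100e-01 -2.50448894e-05 -6.04050600e-05] [ 0.17473943 -0.54776958  0.23926227]
```

Run:
```python
import cv2,numpy as np
a=cv2.imread("pics/a.png");b=cv2.imread("pics/b.png")
A=cv2.resize(a[150:350,180:440],None,fx=3,fy=3,interpolation=cv2.INTER_CUBIC)
B=cv2.resize(b[150:350,200:460],None,fx=3,fy=3,interpolation=cv2.INTER_CUBIC)
cv2.imwrite("pics/a2.png",A);cv2.imwrite("pics/b2.png",B)
```

```text
(no output)
```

View pics/a2.png

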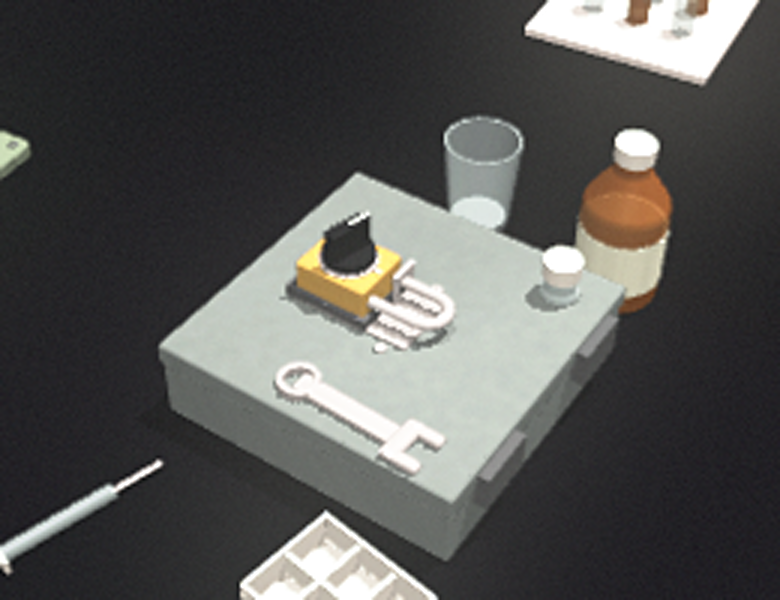

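View pics/b.png

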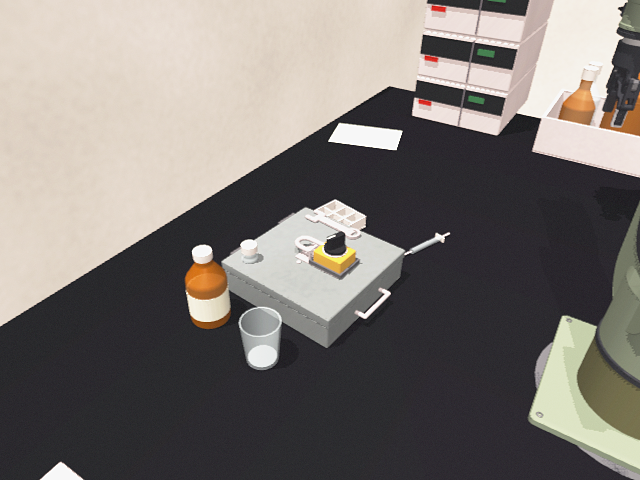

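The lock lies near the centre of the box with its shackle along roughly +x (dial at about a2 (350,250), shackle to (450,300)). The white pointer points up and to the right, so it isn't at the shackle. Next I take an overhead wrist view.

Run:
```python
from h import *
for s in (-1,1):
  for th in (1.3,.65,0,-.2):
    q=bot.ik([.526,.036,.2],down(s*np.pi/2+th)); print(s,th,None if q is None else np.round(q,2))
bot.move_to([.46,.036,.36],down(-np.pi/2))
bot.hold(.3)
c=cal("wrist"); im=save("wrist","w1.png"); print(c[1],bot.read_joint_pos(),bot.read_time())
Z={"lock":.073,"dial_grip":.134,"shackle_grip":.088,"staple":.1015}
for l,z in Z.items():
    for r in bot.landmark_of("wrist",l)[:2]:
        print(l,np.round(r["position"],1),round(r["conf"],2),at_z("wrist",r["position"],z,c).round(4))
```

```text
-1 1.3 [-0.03  0.69 -0.18  1.71  0.16  0.75 -0.56]
-1 0.65 [-0.14  0.69  0.03  1.71 -0.03  0.74 -1.03]
-1 0 [-0.25  0.7   0.23  1.72 -0.22  0.75 -1.49]
-1 -0.2 [-0.28  0.71  0.29  1.72 -0.28  0.75 -1.63]
1 1.3 [-0.52  0.82  0.8   1.73 -0.73  0.91 -2.83]
1 0.65 [ 0.41  0.9  -1.13  1.7   0.89  1.15  1.24]
1 0 [ 0.25  0.77 -0.73  1.7   0.62  0.92  0.84]
1 -0.2 [ 0.22  0.76 -0.67  1.7   0.58  0.89  0.68]
[0.53833723 0.03551894 0.49466941] [-0.12823148  0.39838997 -0.03006824  1.64445929  0.01311306  1.09897664
 -1.73290685] 3.3
lock [313.9 139.1] 0.55 [0.5278 0.0403 0.073 ]
dial_grip [317.9 144.5] 0.91 [0.5243 0.0358 0.134 ]
shackle_grip [319.5  79.5] 0.6 [0.5873 0.0341 0.088 ]
shackle_grip [412.2  76.9] 0.19 [ 0.5897 -0.0614  0.088 ]
staple [298.3  98. ] 0.68 [0.5685 0.0556 0.1015]
```

View pics/w1.png

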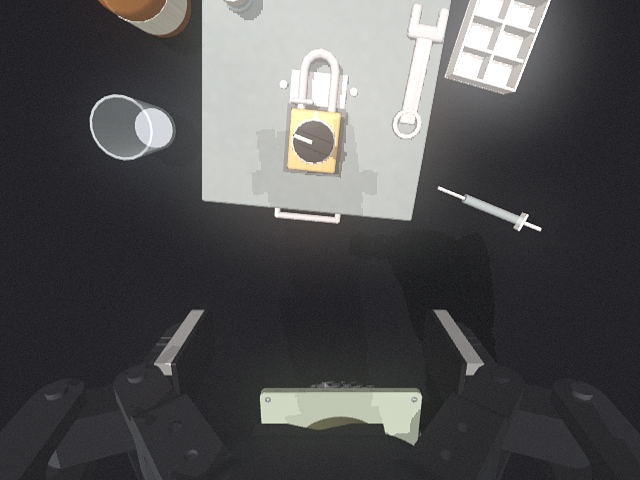

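The wrist view shows the lock at (315,140), shackle bow up at (320,50), lid near edge from (204,200) to (411,220). The white pointer line runs (294,136)-(312,142), pointing left (+y), so the dial is about 1.3. Next I get precise geometry from segmentation.

Run:
```python
from h import *
c=cal("wrist"); im=cv2.imread("pics/w1.png")
P=lambda px,z: at_z("wrist",px,z,c)
# lid corners visible
a,b=P((204,200),.07),P((411,220),.07); print("near edge",a.round(4),b.round(4),np.linalg.norm(a-b),"yaw",np.arctan2(*(a-b)[[1,0]])-np.pi/2)
hsv=cv2.cvtColor(im,cv2.COLOR_BGR2HSV)
m=cv2.inRange(hsv,(15,110,110),(35,255,255)); n,l,st,_=cv2.connectedComponentsWithStats(m)
m2=np.zeros_like(m); m2[90:190,270:360]=m[90:190,270:360]
pts=cv2.findNonZero(m2)[:,0].astype(float)
W=np.array([P(p,.103) for p in pts])[:,:2].astype(np.float32)
r=cv2.minAreaRect(W*1000); print("brass top rect mm",r)
w=cv2.inRange(hsv,(0,0,190),(180,60,255)); w2=np.zeros_like(w); w2[125:155,290:335]=w[125:155,290:335]
q=cv2.findNonZero(w2)[:,0]; V=np.array([P(p,.136) for p in q])[:,:2]
d=np.linalg.svd(V-V.mean(0))[2][0]; print("line",len(q),V.mean(0),V.min(0),V.max(0),"ang",np.arctan2(d[1],d[0])%np.pi)
cr=cv2.resize(im[20:200,250:390],None,fx=4,fy=4,interpolation=cv2.INTER_CUBIC)[:600]
for l in ("lock","shackle_grip","dial_grip"):
    for x in bot.regions_of("wrist",l)[:1]:
        pts=cv2.findNonZero(x["mask"].astype(np.uint8))[:,0]; z={"lock":.1,"shackle_grip":.0925,"dial_grip":.112}[l]
        W=np.array([P(p,z) for p in pts])[:,:2].astype(np.float32)*1000
        print(l,x["conf"],cv2.minAreaRect(W),W.min(0),W.max(0))
cv2.imwrite("pics/w1c.png",cr)
```

```text
near edge [0.4583 0.1714 0.07  ] [ 0.4337 -0.0764  0.07  ] 0.2490173615352755 yaw -0.09880220989336452Traceback (most recent call last):
  File "<stdin>", line 9, in <module>
TypeError: 'NoneType' object is not subscriptable
```

```bash
cat > m.py <<'E'
from h import *
c=cal("wrist"); im=cv2.imread("pics/w1.png")
P=lambda px,z: at_z("wrist",px,z,c)
for n,p1,p2 in (("left",(203,5),(204,198)),("right",(450,0),(411,219))):
    a,b=P(p1,.07),P(p2,.07); print(n,np.arctan2(*(a-b)[[1,0]]))
hsv=cv2.cvtColor(im,cv2.COLOR_BGR2HSV); print(hsv[165,300],hsv[115,300],hsv[138,301])
m=cv2.inRange(hsv,(8,70,90),(40,255,255)); m[:90]=0;m[190:]=0;m[:,:270]=0;m[:,360:]=0
pts=cv2.findNonZero(m)[:,0].astype(float); print(len(pts))
W=np.array([P(p,.103) for p in pts])[:,:2].astype(np.float32)
print("brass top rect mm",cv2.minAreaRect(W*1000))
w=cv2.inRange(hsv,(0,0,170),(180,70,255)); w2=np.zeros_like(w); w2[130:150,288:325]=w[130:150,288:325]
q=cv2.findNonZero(w2)[:,0]; V=np.array([P(p,.136) for p in q])[:,:2]
d=np.linalg.svd(V-V.mean(0))[2][0]; print("line",len(q),V.mean(0),V.min(0),V.max(0),"ang",np.arctan2(d[1],d[0])%np.pi)
cv2.imwrite("pics/w1c.png",cv2.resize(im[30:180,250:390],None,fx=4,fy=4,interpolation=cv2.INTER_CUBIC))
for l in ("lock","shackle_grip","dial_grip"):
    for x in bot.regions_of("wrist",l)[:1]:
        pts=cv2.findNonZero(x["mask"].astype(np.uint8))[:,0]; z={"lock":.1,"shackle_grip":.0925,"dial_grip":.112}[l]
        W=np.array([P(p,z) for p in pts])[:,:2].astype(np.float32)*1000
        print(l,x["conf"],cv2.minAreaRect(W),W.min(0),W.max(0))
E
python3 m.py
```

```text
left -0.09083734045106077
right -0.09614514174786311
[ 22  90 255] [ 30  61 255] [  0   0 255]
950
brass top rect mm ((526.3878173828125, 41.08876419067383), (51.41337585449219, 61.773983001708984), 84.44026184082031)
line 139 [0.52968933 0.05466252] [0.52022735 0.04162408] [0.53766113 0.06465652] ang 1.4241295757236454
lock 0.94 ((554.7171630859375, 38.65256881713867), (52.14720916748047, 118.11357116699219), 84.75848388671875) [494.36798   13.137277] [613.2263   69.17067]
shackle_grip 0.76 ((586.8333740234375, 35.044700622558594), (40.60625076293945, 58.16707992553711), 84.24481964111328) [556.5247    14.472997] [615.5431   57.76982]
dial_grip 0.97 ((527.0675659179688, 40.53369140625), (39.88069152832031, 40.20697021484375), 89.97216033935547) [506.96237   20.593903] [547.17194   60.476505]
```

View pics/w1c.png

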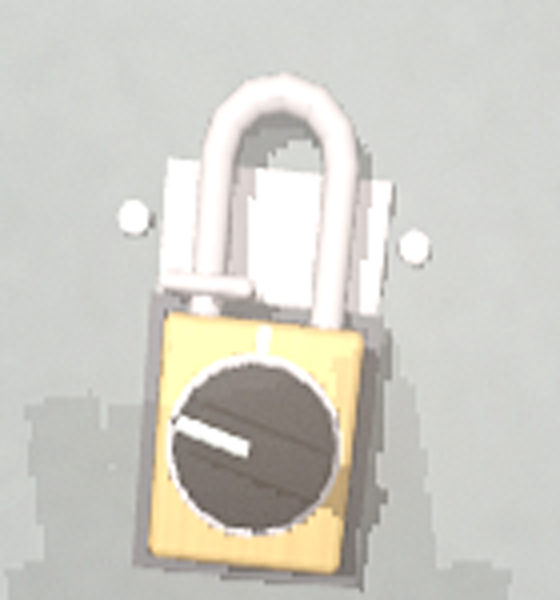

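Geometry checks out: the brass top fits as 51.4x61.8 mm centred at (0.5264, 0.041), yaw about -0.095. The crop shows the pointer end at (172,425), left of the axis, so the dial is at the 1.30 click, two clicks clockwise from open. I'll grip the bar and turn it.

```bash
cat >> h.py <<'E'
L=-0.095; C=np.array([.5266,.0405])
def Lp(x,y,z): return [C[0]+x*np.cos(L)-y*np.sin(L),C[1]+x*np.sin(L)+y*np.cos(L),z]
def st(*a): print(*a,"t",round(bot.read_time(),2),"F",np.round(bot.read_ft_force(),1),"T",np.round(bot.read_ft_torque(),2),"w",round(bot.read_width(),4),"p",np.round(bot.read_ee_pos(),4))
E
python3 - <<'E'
from h import *
Y=lambda th: down(-np.pi/2+L+th)
bot.move_to(Lp(0,0,.19),Y(1.3)); bot.gripper_to(.05); st("above")
print(bot.move_l(Lp(0,0,.124),stop_force=8,max_speed=.08)); st("down")
bot.gripper_to(0); st("gripped",bot.read_finger_force())
for th in (.975,.65,.325,0):
    bot.move_l(Lp(0,0,.124),Y(th)); st(th)
bot.gripper_to(.05); st("open")
bot.move_l(Lp(0,0,.2),max_speed=.12)
bot.move_to([.46,.036,.30],down(-np.pi/2+L)); bot.hold(.2)
im=save("wrist","w2.png"); c=cal("wrist"); u=proj("wrist",Lp(20,0,.1) if 0 else Lp(.02,0,.1),c); print(u)
x,y=(int(v) for v in u); x0=max(x-75,0);y0=max(y-75,0)
cv2.imwrite("pics/w2c.png",cv2.resize(im[y0:y0+150,x0:x0+150,::-1],None,fx=4,fy=4,interpolation=cv2.INTER_CUBIC)); st("end")
E
```

```text
above t 5.03 F [ 0.2 -0.3 -0.7] T [0.05 0.02 0.02] w 0.0499 p [0.5266 0.0405 0.1902]
False
down t 6.01 F [ 0.5 -0.7 -0.1] T [-0.04  0.01  0.  ] w 0.05 p [0.5268 0.0405 0.1244]
gripped 64.2621910572052 t 6.44 F [-2.6  0.5  2.4] T [ 0.26  0.59 -0.05] w 0.0107 p [0.5264 0.0406 0.1241]
0.975 t 6.92 F [-6.5 -0.   7.4] T [-0.41  1.54  1.18] w 0.0103 p [0.5259 0.0405 0.1241]
0.65 t 7.39 F [-5.4  1.   4.7] T [-0.06  1.29 -0.08] w 0.0105 p [0.5259 0.0406 0.1241]
0.325 t 7.87 F [-7.6  0.8  4.9] T [0.2  1.66 0.04] w 0.0108 p [0.5258 0.0408 0.1241]
0 t 8.34 F [-8.   2.4  7.1] T [ 0.42  1.82 -0.08] w 0.0108 p [0.5256 0.0409 0.124 ]
open t 8.8 F [ 0.3 -0.4 -0.1] T [-0.02 -0.01 -0.02] w 0.0501 p [0.5267 0.0405 0.124 ]
[305.49047381 119.96876026]
end t 10.38 F [-0.1  0.9  0.3] T [ 0.    0.03 -0.02] w 0.0501 p [0.4601 0.036  0.2991]
```

View pics/w2c.png

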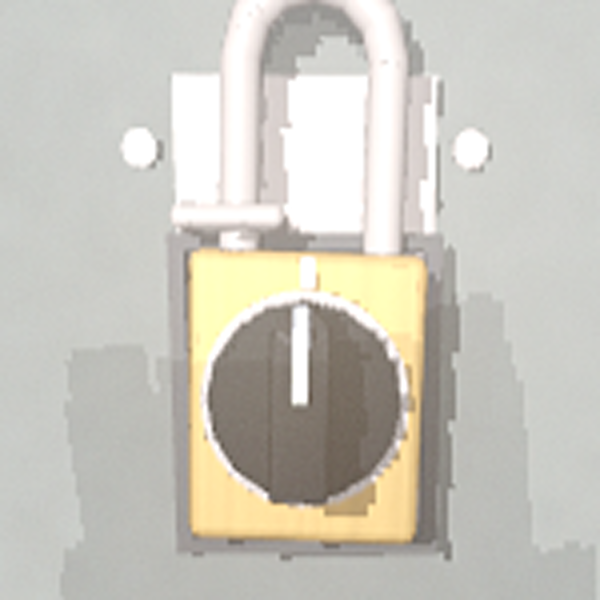

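The pointer line at (300,300)-(300,405) faces the shackle mark at (307,272), so the dial is at 0. Next I pull the shackle.

Run:
```python
from h import *
q=down(-np.pi/2+L)
bot.move_to(Lp(.064,0,.16),q); bot.gripper_to(.06)
print(bot.move_l(Lp(.064,0,.081),max_speed=.06,stop_force=8)); st("down")
bot.gripper_to(0); st("grip")
if .035<bot.read_width()<.047:
    print(bot.move_l(Lp(.0875,0,bot.read_ee_pos()[2]),max_speed=.02,stop_force=15)); st("pulled")
    bot.gripper_to(.06); st("open")
    bot.move_l(bot.read_ee_pos()+[0,0,.08],max_speed=.12)
    bot.move_to([.46,.036,.30],q); bot.hold(.2)
im=save("wrist","w3.png"); c=cal("wrist"); x,y=(int(v) for v in proj("wrist",Lp(.02,0,.1),c)); x0=max(x-75,0);y0=max(y-90,0)
cv2.imwrite("pics/w3c.png",cv2.resize(im[y0:y0+150,x0:x0+150,::-1],None,fx=4,fy=4,interpolation=cv2.INTER_CUBIC)); st("end")
for r in bot.landmark_of("wrist","shackle_grip")[:1]: print(r["conf"],at_z("wrist",r["position"],.088,c),Lp(.082,0,.088))
```

```text
False
down t 12.91 F [-0.1 -0.4  0.7] T [ 0.02  0.03 -0.02] w 0.06 p [0.5905 0.0344 0.0813]
grip t 13.23 F [ 0.7 -1.3  5.5] T [-0.16 -0.    0.04] w 0.0386 p [0.5905 0.0344 0.0813]
False
pulled t 14.56 F [-12.7  -0.5   1.9] T [0.   2.68 0.11] w 0.0385 p [0.612  0.0325 0.0806]
open t 14.9 F [ 0.4  0.1 -1.2] T [ 0.02 -0.03 -0.03] w 0.0597 p [0.614  0.0323 0.0814]
end t 16.81 F [ 0.1 -0.5  0.3] T [ 0.01 -0.04 -0.  ] w 0.0602 p [0.4603 0.036  0.2992]
0.87 [0.60540295 0.03191265 0.088     ] [np.float64(0.60823025320593), np.float64(0.0327217121719663), 0.088]
```

View pics/w3c.png

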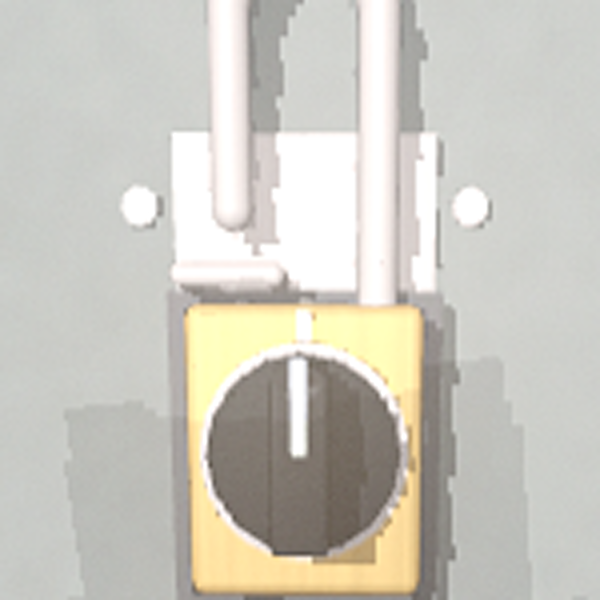

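The shackle is out: the leg tip at (232,230) is past the staple bar at (230,272), and the dial is still at 0. Next I grip the body and lift.

Run:
```python
from h import *
q=down(-np.pi/2+L); c=cal("wrist")
x=bot.regions_of("wrist","shackle_grip")
if x:
    pts=cv2.findNonZero(x[0]["mask"].astype(np.uint8))[:,0]; W=np.array([at_z("wrist",p,.0885,c) for p in pts])[:,:2]-C
    print("bow end along lock x",(W@[np.cos(L),np.sin(L)]).max())
X=.005
bot.move_to(Lp(X,0,.19),q); bot.gripper_to(.075)
print(bot.move_l(Lp(X,0,.091),max_speed=.07,stop_force=8)); st("down")
bot.gripper_to(0); st("grip",bot.read_finger_force())
if .045<bot.read_width()<.058:
    p=bot.read_ee_pos()
    print(bot.move_l(p+[0,0,.02],max_speed=.03,stop_force=20)); st("up2")
    if bot.read_ee_pos()[2]>.108:
        bot.move_l(p+[0,0,.147],max_speed=.06); bot.hold(.3); st("up")
a=save("scene","s4.png"); b=save("side","d4.png")
cv2.imwrite("pics/s4c.png",np.hstack([cv2.resize(i[130:330,o:o+200,::-1],None,fx=2,fy=2,interpolation=cv2.INTER_CUBIC) for i,o in ((a,210),(b,230))]))
```

```text
bow end along lock x 0.11151600340223641
False
down t 19.37 F [-1.1 -0.   0.5] T [-0.05  0.01  0.03] w 0.0747 p [0.5317 0.0401 0.0913]
grip 62.866737842559814 t 19.73 F [-2.5  0.8 10.7] T [ 0.11  0.49 -0.08] w 0.0502 p [0.5317 0.0402 0.0915]
False
up2 t 20.56 F [ 0.7 -0.3 -5.1] T [ 0.09  0.02 -0.  ] w 0.0502 p [0.5316 0.0402 0.1114]
up t 23.12 F [-1.4  0.2 -5.4] T [ 0.04  0.04 -0.04] w 0.0505 p [0.5317 0.0402 0.2385]
```

View pics/s4c.png

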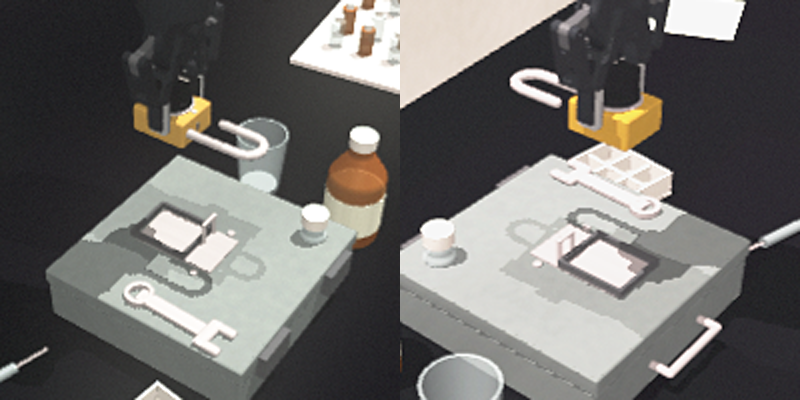

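The lock hangs level in the gripper with its shackle out (bow at (250,145) left, (530,85) right). It is clear of the staple and about 15 cm above the lid, the measured bow end of 111 mm matches fully out (110.5 mm), and the bystanders haven't moved.

```bash
python3 -c "
from h import *
st('final'); print(bot.job_done())"
```

```text
final t 23.23 F [-1.  -0.1 -5.1] T [-0.    0.03 -0.04] w 0.051 p [0.5317 0.0402 0.2385]
the job is handed in; nothing more can be done
None
```

The lock is open, with the dial at the shackle click and the shackle fully out, and it is held level about 15 cm above the lid; I handed the job in at 23 s, and the judge's verdict was not shown.

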